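# Set the tube roller mixer: timer clicks and speed wheel

## Task

Set up the tube roller mixer for its run: turn the timer knob to 30 minutes (off is its anticlockwise stop and every click clockwise is 5 minutes, so six clicks up from off) and let it settle in that click; then, with the timer set, roll the speed thumbwheel until the red pointer beside it stands in the green band. The wheel runs in light bearings, so press on it gently, and leave the tubes on the rollers and everything else on the bench undisturbed.

Things in the scene. Friction and masses are not known exactly. Their poses are not given: they have to be found in the camera images.
- mixer: White bench-top tube roller mixer, 330 mm deep (x), 420 mm wide (y), fixed to the bench. Origin: centre of its underside; z up; its front faces its own -x, towards the robot, and carries a dark control panel that slopes up and back at 35 degrees. Behind the panel, on a deck 108.5 mm high, six white rollers lie along y, up to 148 mm above the bench, with loose tubes in their grooves.
- panel (a point): Centre of the panel's face; frame parallel to mixer, in which the outward direction of the panel is (-0.574, 0, 0.819) and straight up the slope is (0.819, 0, 0.574). The face is 128 mm long up the slope, from a lip 35 mm above the bench. On it: timer knob 95 mm left (+y) of this point, orange thumbwheel 50 mm right, pointer window 105 mm right, rocker switch farther right (not used).
- timer_grip (a point): Centre of the bar grip of the black timer knob, on the knob's axis, 29 mm out from the panel. z axis: outward along the knob's axis, square to the panel; x axis: along the bar to the end with the white line (turns with the knob). Bar: 62 mm long (x), 15 mm thick (y), top 44.5 mm out from the panel. It stands on a round skirt, 68 mm diameter, top 13.5 mm out from the panel.
- timer_knob (a joint): Timer angle (rad): 0 at off, its anticlockwise stop; grows clockwise as seen facing the panel. Clicks 0.5236 rad (30 deg) apart, the last at the clockwise stop, 4.19; 30 minutes is the sixth, 3.14. Leaving a click takes about 0.2 N m; the resistance falls to nothing half-way, then the knob pulls into the next click. Let go, it springs to the nearest click. Starts at off or one of the first two clicks.
- yellow_tick (a point): The long yellow tick on the panel that marks 30 minutes, 44 mm from the knob's axis, 60 degrees clockwise of straight up the slope. A white tick marks every other click, a long one at off (120 degrees anticlockwise of straight up) and at 15 minutes. The knob's white line points at the tick of its setting.
- wheel_crown (a point): Highest point (crown) of the orange speed thumbwheel's rim, 14 mm out from the panel; fixed, frame parallel to mixer. The ribbed wheel is 80 mm in diameter, 16 mm wide; its axle runs along the mixer's y, 40 mm inward from the crown, square to the panel; the rim stands out of the slot over 60 mm along the slope. Its axle is sprung: pressed, the wheel sinks by up to 5 mm, 3 N per mm, then meets a hard stop.
- speed_wheel (a joint): Angle of the thumbwheel (rad), 0 to 3.8; starts between 0 and 1. Rolling the rim up the slope (away from the robot) increases it and moves the pointer up the slope, 15 mm per rad; it stays where it is left. Turned by friction: a fingertip pressed on the rim with 3 to 8 N and moved along the slope takes the rim with it (1 N of drag). More than 30 N would harm it.
- pointer (a point): Middle of the red pointer bar (3 mm by 18 mm) in the white window to the right of the thumbwheel; geared to the wheel, it slides up and down the slope and sinks a little with the wheel while that is pressed.
- green_band (a point): Middle of the green band painted in that window, 12 mm long up the slope, 20 mm wide; the pointer reaches its middle at a wheel angle of 2.7 rad.
- tube1_mid (a point): Middle of a capped sample tube (16 mm thick, 100 mm long) lying loose along the mixer's y in a groove between the rollers; light grey-green cap.
- tube2_mid (a point): Middle of the loose tube with a white cap, likewise.
- tube3_mid (a point): Middle of the loose tube with a purple cap, likewise.
- rack: White foam rack full of capped tubes, 104 by 146 mm, 110 mm high, loose, beside the mixer's left end. Origin: centre of its underside.
- bottle: Loose white bottle with blue cap, 68 mm diameter, 165 mm high, right of the mixer. Origin: centre of its underside.
- beaker: Loose clear beaker, 76 mm diameter, 100 mm high, right of the mixer. Origin: centre of its underside.

How it is judged:
By the outcome, as a careful person would: the job done as asked, in the order asked, and still so for the second after the job is handed in, with the robot touching nothing.
It also fails if it takes over 72 s, if anything falls off the work surface, if the arm or the gripper's body presses on something with over 40 N, if the wrist force passes 120 N, or if a joint passes its speed limit or range.

## Robot

A 7-joint arm with a two-finger parallel gripper is mounted at the origin on the work surface. World frame = base frame: x ahead of the robot, y to its left, z up, the work surface at z = 0. Lengths are in m, angles in rad, forces in N, time in s.
With the tool pointing down it reaches from about 0.425 to 0.95 m from the base axis. Payload 4.7 kg.
Tool frame: the origin (TCP) lies midway between the tips of the shut fingers; the grasp point (between the pads) lies 19 mm behind it; z points along the fingers, y is the line along which they close (so a half turn about z gives the same grasp; the last joint's range is limited). The gripper opens to 87 mm and grips with 3 to 60 N. Pads are 19 mm wide; open, the fingers measure 117 mm over their backs; the gripper's body (75 mm by 190 mm) begins 51 mm behind the grasp point.
Start: joints at [1.19, 0.469, -0.049, 1.532, 0.024, 1.141, -0.082], TCP at [0.233, -0.634, 0.195] pointing down, gripper open.
Joint ranges: [-2.59, 2.59], [-0.33, 1.99], [-1.39, 1.29], [0.1, 2.45], [-1.04, 4.18], [0.21, 1.99], [-2.66, 2.66]. Speed limits (rad/s): [2.57, 2.57, 3.14, 3.14, 3.14, 3.14, 3.14].

## Interface

Orientations are given as a rotation vector (axis times angle).
In Python, from bench import sense, read_camera, close_job, find_in, cut_out gives the robot as it stands.
- The arm moves only by the tool drive_tool, never from a script. Its arguments are lists of equal length, an entry for each row: "gripper": the closure, from 0 (fully open) to 1 (shut); "xyz": the shift along the tool's x, y, z in cm, a list of three; "turn": the turn about the tool's z in degrees. A call has 1 to 8 rows; each row is the pose to reach, as a shift and turn from the pose commanded when the call began, along the tool's axes at that moment; what a row does not reach only later rows make up. A row lasts 1/12 s, in which the tool goes at most 41.7 mm and 7.16 degrees, less where a joint would pass 70% of its speed; a pose out of reach is approached as far as the arm can. A call with a gripper value outside its range is refused whole. The fingers move at their own pace and stop on an object; "force" is the grip in N (left out, the last holds). Time passes only in rows, so rows that repeat a pose let the fingers close. It gives the time, the measured TCP pose, the force, the opening and the grip force at its end, in the units of the state.
- sense(): the state, without advancing time (a new reading comes with each control period).
- read_camera(name): name is "scene" or "side" or "wrist"; returns a dict with "color" (480x640x3 uint8, red, green, blue), "fx", "fy", "cx", "cy" (pixels), "k1" (the pictures are not rectified: a ray, as slopes to the right and down, at radius r is drawn at 1 + k1 r^2 times it, then the intrinsics apply), "xyz" and "rotation" of the camera in the world. Camera axes: x right, y down, z forward; pixel columns grow to the right and rows downward; lengths in m; the calibration is good to about 2 mm. A picture is of the moment at which its call begins. There is no depth.
- close_job(): hands the job in; it is judged then, once.
Trained networks look in a picture, given as the dict that the camera call returned (one of the last four; its "shot" number tells which), for a name from the list of things; names that differ only in an ending like _2 or _b are one class to them, and where a whole thing is asked for, a point or a joint stands for the part that bears it (a point fixed in the world has none). Each returns a list of dicts, best first, with "confidence" (0 to 1); they miss things now and then, are a little off and sometimes report something else, mostly with a low value. They report only what shows in the picture. A call takes as long as a camera call.
- find_in(picture, query): "box" ([left, top, right, bottom] in pixels, round what is visible of it).
- cut_out(picture, query): "region" (480x640 bool, what is visible of it) and "box" ([left, top, right, bottom] in pixels, round what is visible of it).
The state is a dict: "time": time; "joint_positions": joint angles; "qvel": joint speeds; "tau": joint torques, N m; "tcp_pos": TCP position; "tcp_rot": TCP orientation; "contact_force": force on the tool from outside, world axes, zero at the start; "wrist_torque": the same for the moment, N m; "opening": finger opening in m; "grip_force": force on a finger pad.
Only numpy, scipy, OpenCV 4.12 (cv2) and the standard library are available. Lean on these libraries where they do the work, as an engineer would, in place of code of your own. Each camera call takes 0.05 s, during which the arm holds its last target. There are 200 camera calls.

## Working session

There is one attempt and no reset: what is moved stays moved. The work goes in short steps, Python scripts to look and compute and a tool call to move; the robot and the scene stay as the last step left them, time stands still between calls to the robot, and variables do not carry over. Pictures are saved under pics/ and viewed, at most 10 in all, crops included, and the job is handed in when it is done.

Besides the shell and the picture viewer there is one more tool, called as name(argument=value, ...) on one line, values as JSON. drive_tool: Moves the arm, as the interface text tells. Its arguments: {"type":"object","properties":{"gripper":{"type":"array","items":{"type":"number"}},"xyz":{"type":"array","items":{"type":"array","items":{"type":"number"}}},"turn":{"type":"array","items":{"type":"number"}},"force":{"type":"number"}},"required":["gripper","xyz","turn"]}

```bash
mkdir -p pics
cat > h.py <<'E'
import numpy as np, cv2
from bench import sense, read_camera, close_job, find_in, cut_out
from scipy.spatial.transform import Rotation as R
def rot(c):
    r=np.array(c["rotation"]); return r if r.shape==(3,3) else R.from_rotvec(r).as_matrix()
def ray(c,u,v):
    d=np.array([(u-c["cx"])/c["fx"],(v-c["cy"])/c["fy"]]); s=d.copy()
    for _ in range(20): s=d/(1+c["k1"]*(s@s))
    return np.array(c["xyz"]), rot(c)@np.append(s,1)
def tri(rays):
    A=0;b=0
    for o,d in rays:
        d=d/np.linalg.norm(d);P=np.eye(3)-np.outer(d,d);A=A+P;b=b+P@o
    return np.linalg.solve(A,b)
def proj(c,p):
    q=rot(c).T@(np.array(p)-c["xyz"]);s=q[:2]/q[2];s=s*(1+c["k1"]*(s@s))
    return s*[c["fx"],c["fy"]]+[c["cx"],c["cy"]]
E
python3 - <<'E'
from h import *
for n in ["scene","side","wrist"]:
    c=read_camera(n); cv2.imwrite(f"pics/{n}0.png",c["color"][:,:,::-1])
    print(n,np.round(c["xyz"],3),c["fx"],c["k1"],np.array(c["rotation"]).round(3).tolist())
    if n!="wrist":
        for q in ["mixer","panel","timer_knob","timer_grip","yellow_tick","wheel_crown","speed_wheel","pointer","green_band","rack","bottle","tube1_mid"]:
            r=find_in(c,q); print(q,[(np.round(x["box"]).astype(int).tolist(),round(x["confidence"],2)) for x in r[:2]])
s=sense();print({k:np.round(v,3).tolist() for k,v in s.items()})
E
```

```text
scene [ 1.251 -0.235  0.642] 450.11419380251505 -0.09128864866959185 [-1.907, -1.286, 0.649]
mixer [([195, 186, 473, 414], 0.75)]
panel [([193, 186, 474, 413], 0.85)]
timer_knob [([312, 201, 343, 228], 0.62)]
timer_grip [([316, 202, 343, 227], 0.94)]
yellow_tick [([196, 189, 472, 414], 0.85)]
wheel_crown [([199, 187, 473, 416], 0.73), ([313, 201, 343, 229], 0.73)]
speed_wheel [([197, 189, 472, 413], 0.69)]
pointer []
green_band [([197, 183, 472, 418], 0.69)]
rack [([378, 169, 445, 216], 0.94)]
bottle [([168, 285, 217, 375], 0.62)]
tube1_mid [([295, 251, 348, 288], 0.68)]
side [0.212 0.79  1.057] 574.546274478314 -0.09581838601609656 [-0.656, 2.709, -1.06]
mixer [([193, 154, 368, 340], 0.55), ([320, 260, 348, 291], 0.24)]
panel [([192, 152, 372, 342], 0.74)]
timer_knob [([321, 261, 346, 291], 0.91)]
timer_grip [([320, 261, 342, 290], 0.8), ([244, 182, 262, 213], 0.27)]
yellow_tick [([193, 151, 368, 342], 0.55)]
wheel_crown [([194, 151, 371, 343], 0.92)]
speed_wheel []
pointer []
green_band [([192, 151, 366, 338], 0.75)]
rack [([266, 319, 330, 415], 0.69), ([192, 152, 369, 339], 0.28)]
bottle [([306, 136, 335, 173], 0.56)]
tube1_mid [([265, 176, 277, 210], 0.66)]
wrist [ 0.304 -0.608  0.385] 360.05798876629086 -0.03309097142551525 [2.381, -1.659, -0.236]
{'time': 1.35, 'joint_positions': [1.19, 0.469, -0.049, 1.533, 0.024, 1.141, -0.082], 'qvel': [-0.0, 0.001, 0.0, 0.001, -0.001, 0.001, -0.001], 'tau': [0.001, -50.783, -0.08, -23.645, -0.061, 0.031, 0.0], 'tcp_pos': [0.233, -0.634, 0.195], 'tcp_rot': [3.093, 0.55, 0.0], 'contact_force': [-0.193, 0.14, -0.327], 'wrist_torque': [-0.012, 0.02, -0.038], 'grip_force': 0.0, 'opening': 0.087}
```

View pics/scene0.png

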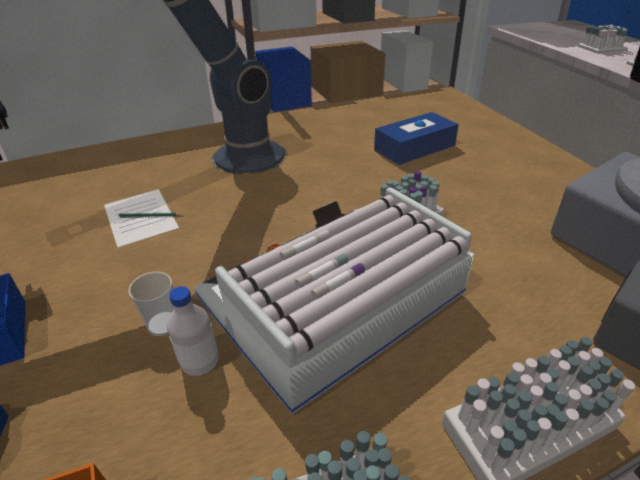

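View pics/side0.png

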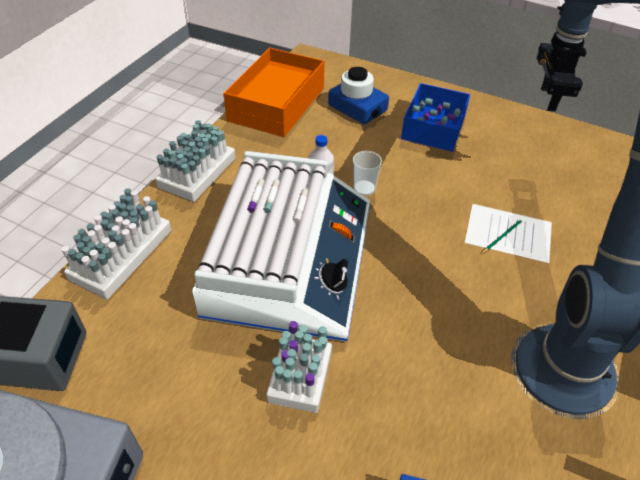

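Run:
```python
from h import *
c=read_camera("side"); im=c["color"][:,:,::-1]
cv2.imwrite("pics/s1.png",cv2.resize(im[165:335,240:380],None,fx=3.5,fy=3.5,interpolation=cv2.INTER_CUBIC))
```

```text
(no output)
```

View pics/s1.png

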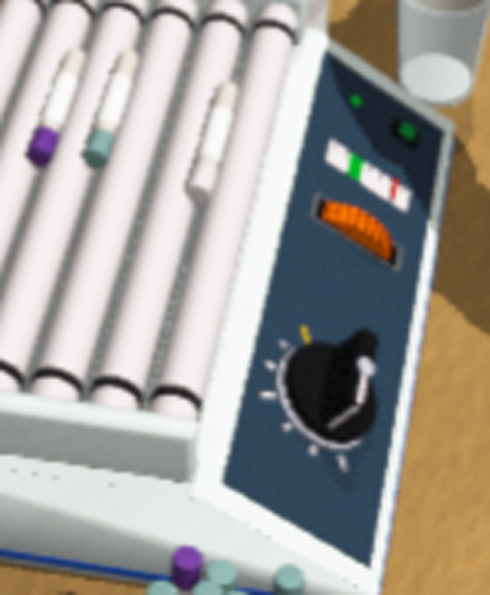

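```bash
cat >> h.py <<'E'
UP=np.array([.819,0,.574]); OUT=np.array([-.574,0,.819]); LEFT=np.array([0,1.,0])
PC=np.array([-.165+.064*.819,0,.035+.064*.574])
def pm(y,s,o): return PC+y*LEFT+s*UP+o*OUT
def w(P,p):
    c,s=np.cos(P[2]),np.sin(P[2]); return np.array([[c,-s,0],[s,c,0],[0,0,1]])@p+[P[0],P[1],0]
def tick(k,r=.044):
    a=np.radians(-120+30*k); return pm(.095-r*np.sin(a),r*np.cos(a),0)
E
python3 - <<'E'
from h import *
from scipy.optimize import least_squares
c=read_camera("side")
obs=[(tick(k),p) for k,p in zip([6,5,4,3,2,1,0],[(306,335),(284,345),(270,367),(266,394),(285,426),(313,449),(343,463)])]
obs+=[(pm(-.05,0,0),(359,232)),(pm(-.105,0,0),(369,175))]
obs=[(m,np.array(p)/3.5+[240-.36,165-.36]) for m,p in obs]
f=lambda P:np.concatenate([proj(c,w(P,m))-p for m,p in obs])
best=min((least_squares(f,[.7,0,y]) for y in [-1,-.5,0,.5]),key=lambda r:r.cost)
print(best.x,np.round(best.fun.reshape(-1,2),1).tolist())
P=best.x
print("knob",w(P,pm(.095,0,.029)),"crown",w(P,pm(-.05,0,.014)),"green",w(P,pm(-.105,0,0)))
s=c2=read_camera("scene")
r=find_in(c2,"timer_grip"); print(r[0]["box"],proj(c2,w(P,pm(.095,0,.029))))
for X in[(-.165,-.21,0),(.165,-.21,0),(.165,.21,0)]: print(proj(c2,w(P,np.array(X))))
wc=read_camera("wrist"); T=R.from_rotvec(sense()["tcp_rot"]).as_matrix(); print("cam in tool",T.T@(np.array(wc["xyz"])-sense()["tcp_pos"]),(T.T@rot(wc)).round(2), "toolR",T.round(3).tolist())
E
```

```text
[ 6.60001817e-01 -8.16528738e-06  2.89770675e-01] [[0.1, -0.0], [-0.6, -1.0], [-0.5, -1.1], [1.0, 0.3], [0.3, 0.5], [-0.1, 0.9], [-0.2, -0.4], [-0.3, 0.3], [0.2, 0.5]]
knob [0.50901491 0.05410602 0.095487  ] crown [ 0.55869716 -0.08238869  0.083202  ] green [ 0.58211342 -0.13279956  0.071736  ]
[313.2, 202.2, 340.9, 229.4] [325.28823087 212.96774484]
[195.45937641 298.82459582]
[289.04406918 417.53147988]
[461.53745634 296.47020474]
cam in tool [ 0.0753297   0.0006824  -0.19026866] [[ 0.   -0.96 -0.28]
 [ 1.    0.   -0.  ]
 [ 0.   -0.28  0.96]] toolR [[0.939, 0.345, 0.0], [0.345, -0.939, -0.0], [0.0, 0.0, -1.0]]
```

drive_tool(gripper=[0, 0, 0, 0, 0, 0, 0, 0], xyz=[[0, 0, -4], [2.7, -3, -7.5], [5.4, -6, -7.5], [8.2, -9, -7.5], [11, -12, -7.5], [14, -15, -7.5], [16.8, -18, -7.5], [19.6, -21, -7.5]], turn=[0, 0, 0, 0, 0, 0, 0, 0])

```text
time: 2.27
tcp_pos: [0.3423, -0.3728, 0.2704]
tcp_rot: [3.092, 0.549, 0.001]
contact_force: [0.6, -0.4, -0.3]
opening: 0.0867
grip_force: 0.0
```

drive_tool(gripper=[0, 0, 0, 0, 0, 0, 0, 0], xyz=[[2.8, -3, 0], [5.6, -6, 0], [8.4, -9, 0], [11.2, -12, 0], [14, -15, 0], [16.8, -18, 0], [19.6, -21, 0], [22.4, -24, 0]], turn=[0, 0, 0, 0, 0, 0, 0, 0])

```text
time: 2.93
tcp_pos: [0.4698, -0.0704, 0.2705]
tcp_rot: [3.092, 0.549, 0.002]
contact_force: [1.0, -0.7, 0.6]
opening: 0.087
grip_force: 0.0
```

drive_tool(gripper=[0, 0, 0, 0, 0], xyz=[[2.5, -2.7, 0], [4.9, -5.3, 0], [4.9, -5.3, 0], [4.9, -5.3, 0], [4.9, -5.3, 0]], turn=[0, 0, 0, 0, 0])

```text
time: 3.35
tcp_pos: [0.4969, -0.0064, 0.2699]
tcp_rot: [3.093, 0.549, -0.001]
contact_force: [-0.1, 0.3, 0.1]
opening: 0.0871
grip_force: 0.0
```

Run:
```python
from h import *
c=read_camera("wrist"); cv2.imwrite("pics/w1.png",c["color"][:,:,::-1])
P=[.66,0,.29]
print({n:proj(c,w(P,m)).round().tolist() for n,m in dict(knob=pm(.095,0,.0445),crown=pm(-.05,0,.014),green=pm(-.105,0,0),t6=tick(6),t0=tick(0),t3=tick(3)).items()})
```

```text
{'knob': [267.0, 191.0], 'crown': [410.0, 179.0], 'green': [459.0, 174.0], 't6': [309.0, 147.0], 't0': [239.0, 175.0], 't3': [248.0, 129.0]}
```

View pics/w1.png

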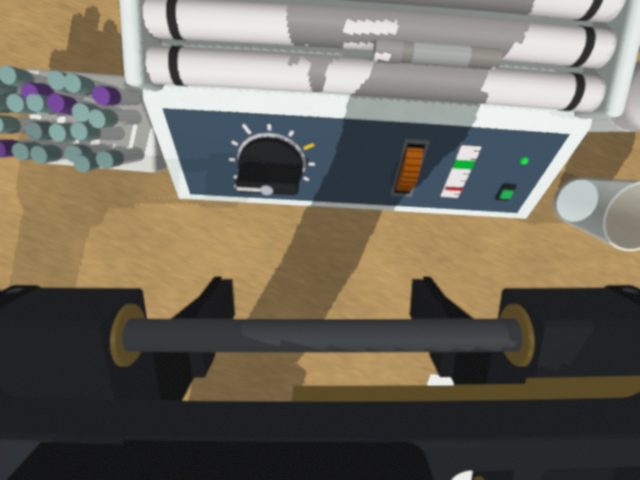

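drive_tool(gripper=[0.655, 0.655, 0.655, 0.655, 0.655, 0.655, 0.655, 0.655], xyz=[[2.83, -5.3, 0], [2.83, -5.3, 0], [2.83, -5.3, 3], [2.83, -5.3, 6], [2.83, -5.3, 9], [2.83, -5.3, 9], [2.83, -5.3, 9], [2.83, -5.3, 9]], turn=[-7, -14, -21, -28, -35, -42, -49, -56])

```text
time: 4.07
tcp_pos: [0.5049, 0.0516, 0.1793]
tcp_rot: [-2.47, -1.941, 0.003]
contact_force: [0.0, -1.2, -0.2]
opening: 0.0415
grip_force: 0.0
```

drive_tool(gripper=[0.655, 0.655, 0.655, 0.655, 0.655, 0.655, 0.655, 0.655], xyz=[[0, 0, 0], [0, 0, 0], [0, 0, 0], [0, 0, 0], [0, 0, 0], [0, 0, 0], [0, 0, 0], [0, 0, 0]], turn=[-7, -14, -21, -28, -30.5, -30.5, -30.5, -30.5])

```text
time: 4.73
tcp_pos: [0.5054, 0.0527, 0.18]
tcp_rot: [1.88, 2.517, -0.001]
contact_force: [0.5, 0.1, 0.0]
opening: 0.0298
grip_force: 0.0
```

Run:
```python
from h import *
s=sense(); T=R.from_rotvec(s["tcp_rot"]).as_matrix(); print(np.round(s["joint_positions"],2),s["tcp_pos"],s["opening"], np.degrees(np.arctan2(T[1,0],T[0,0])-.29))
t=w([.66,0,.29],pm(.095,0,.029)+[-.004,0,.004]); print("to go",(T.T@(t-s["tcp_pos"])*100).round(2))
c=read_camera("wrist"); cv2.imwrite("pics/w2.png",c["color"][:,:,::-1])
P=[.66,0,.29]
print({n:proj(c,w(P,m)).round().tolist() for n,m in dict(knobtop=pm(.095,0,.0445),l=pm(.126,0,.0445),r=pm(.064,0,.0445)).items()})
```

```text
[ 0.49  0.31 -0.82  1.91  0.26  1.03 -0.15] [0.50542302 0.05271068 0.18003587] 0.029750761383322673 89.86992253966434
to go [ 0.03 -0.02  8.05]
{'knobtop': [316.0, 239.0], 'l': [316.0, 198.0], 'r': [316.0, 277.0]}
```

View pics/w2.png

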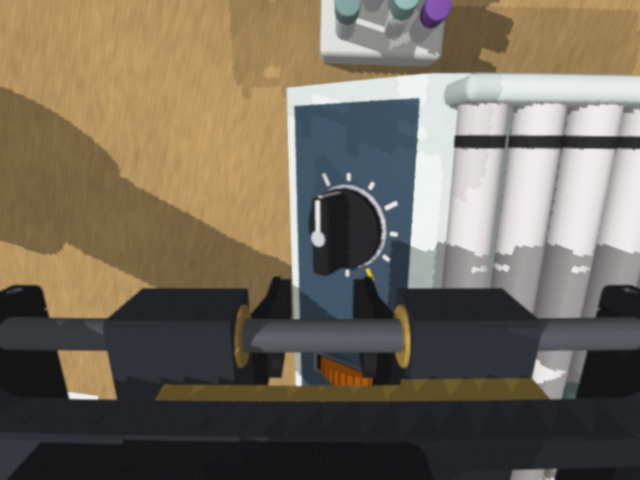

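drive_tool(gripper=[0.655, 0.655, 0.655, 0.655, 0.655, 0.655], xyz=[[0, 0, 2], [0, 0, 4], [0, 0, 5.5], [0, 0, 6.5], [0, 0, 7.3], [0, 0, 8]], turn=[0, 0, 0, 0, 0, 0])

```text
time: 5.28
tcp_pos: [0.5056, 0.0538, 0.0996]
tcp_rot: [1.876, 2.519, 0.0]
contact_force: [-0.8, -0.7, -0.4]
opening: 0.03
grip_force: 0.0
```

drive_tool(gripper=[0.655, 0.655], xyz=[[0, 0, 0], [0, 0, 0]], turn=[0, 0])

```text
time: 5.45
tcp_pos: [0.5056, 0.054, 0.1002]
tcp_rot: [1.876, 2.52, 0.0]
contact_force: [0.5, -0.6, -0.2]
opening: 0.0298
grip_force: 0.0
```

No contact. Grip and turn, following the projected bar angle.

drive_tool(gripper=[1, 1, 1, 1, 1], xyz=[[0, 0, 0], [0, 0, 0], [0, 0, 0], [0, 0, 0], [0, 0, 0]], turn=[0, 0, 0, 0, 0], force=25)

```text
time: 5.87
tcp_pos: [0.5056, 0.0538, 0.1003]
tcp_rot: [1.876, 2.519, 0.0]
contact_force: [-0.1, -0.8, -0.5]
opening: 0.0056
grip_force: 0.0
```

drive_tool(gripper=[1, 1, 1, 1, 1, 1], xyz=[[0, 0, 0], [0, 0, 0], [0, 0, 0], [0, 0, 0], [0, 0, 0], [0, 0, 0]], turn=[5, 10, 15, 20, 25, 30])

```text
time: 6.37
tcp_pos: [0.5055, 0.0538, 0.1002]
tcp_rot: [2.469, 1.943, 0.0]
contact_force: [-0.4, -0.7, -0.0]
opening: 0.0005
grip_force: 0.0
```

Run:
```python
from h import *
c=read_camera("wrist"); d=read_camera("side")
cv2.imwrite("pics/w3.png",np.hstack([cv2.resize(c["color"][130:430,180:480],(400,400)),cv2.resize(d["color"][220:340,270:390],(400,400),interpolation=2)])[:,:,::-1])
P=[.66,0,.29]; s=sense()
print(proj(c,s["tcp_pos"]),proj(c,w(P,pm(.095,0,.0445))),proj(d,s["tcp_pos"]))
```

```text
[322.62803074 274.04053343] [314.62919664 285.23374876] [341.84338201 271.51524131]
```

View pics/w3.png

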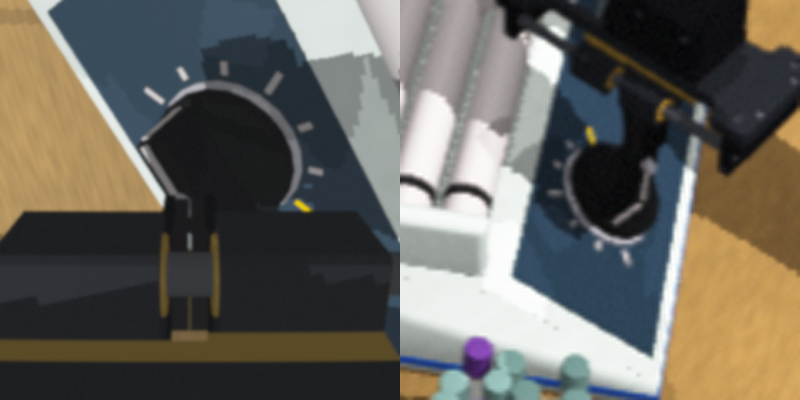

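Run:
```python
from h import *
d=read_camera("side"); c=read_camera("wrist"); s=sense()
T=R.from_rotvec(s["tcp_rot"]).as_matrix(); Rc=T.T@rot(c); oc=T.T@(np.array(c["xyz"])-s["tcp_pos"])
def cam(p,r):
    T=R.from_rotvec(r).as_matrix(); k=dict(c); k["rotation"]=T@Rc; k["xyz"]=np.array(p)+T@oc; return k
w2=cam([.50542,.05271,.18004],[1.88,2.517,-.001]); w1=cam([.4969,-.0064,.2699],[3.093,.549,-.001])
sd=lambda u,v: ray(d,u/3.5+239.64,v/3.5+164.64)
P=[.66,0,.29]
m={"dot":(sd(365,365),ray(w2,318,238),ray(w1,266,190)),"yel":(sd(306,335),ray(w1,309,147)),"t3":(sd(266,394),ray(w2,391,205),ray(w1,247,129)),
 "slot":(sd(359,232),ray(w1,411,167)),"grn":(sd(356,168),ray(w1,465,165))}
for k,v in m.items(): print(k,tri(v).round(4))
print(w(P,pm(.095,0,.0445)),w(P,tick(6)),w(P,tick(3)),w(P,pm(-.05,0,0)),w(P,pm(-.105,.01,0)))
```

```text
dot [0.5014 0.0534 0.1111]
yel [0.5528 0.0285 0.0856]
t3 [0.5492 0.0908 0.0963]
slot [ 0.5685 -0.0815  0.0702]
grn [ 0.5921 -0.1313  0.077 ]
[0.50047519 0.05153545 0.1081815 ] [0.55311349 0.02747781 0.084364  ] [0.54856562 0.08884491 0.09360834] [ 0.56641468 -0.08010584  0.071736  ] [ 0.58999007 -0.1304673   0.077476  ]
```

drive_tool(gripper=[1, 1, 1, 0.655, 0.655, 0.655, 0.655, 0.655], xyz=[[0, 0, -2], [0, 0, -5], [0, 0, -8], [0, 0, -8], [0, 0, -8], [0, 0, -8], [0, 0, -8], [0, 0, -8]], turn=[0, 0, 0, -6, -12, -18, -24, -30])

```text
time: 7.23
tcp_pos: [0.5054, 0.0537, 0.1801]
tcp_rot: [1.867, 2.526, -0.0]
contact_force: [0.1, -0.5, 0.6]
opening: 0.0251
grip_force: 0.0
```

Run:
```python
from h import *
c=read_camera("wrist"); s=sense(); print(s["tcp_pos"],s["opening"])
t=s["tcp_pos"]; T=R.from_rotvec(s["tcp_rot"]).as_matrix()
for y in(-.015,0,.015): print(proj(c,t+T@[0,y,0]),end=" ")
im=c["color"].copy()
cv2.imwrite("pics/w4.png",cv2.resize(np.clip(im[170:370,230:430].astype(float)*2,0,255).astype(np.uint8)[:,:,::-1],(600,600),interpolation=2))
```

```text
[0.50532626 0.05372636 0.18000702] 0.02725116033831245
[296.6874457  274.62006075] [323.16900605 274.58589399] [349.65102212 274.53920225]
```

View pics/w4.png

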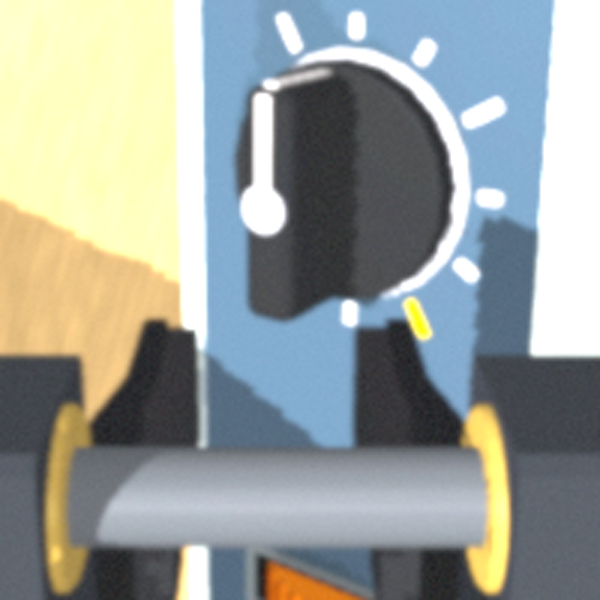

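drive_tool(gripper=[1, 1, 1, 1, 1, 1, 1, 1], xyz=[[0, 0, 2], [0, 0, 4], [0, 0, 6], [0, 0, 7], [0, 0, 7.5], [0, 0, 8], [0, 0, 8], [0, 0, 8]], turn=[0, 0, 0, 0, 0, 0, 0, 0])

```text
time: 7.95
tcp_pos: [0.506, 0.0541, 0.1007]
tcp_rot: [1.876, 2.519, 0.001]
contact_force: [-0.4, -0.5, 0.9]
opening: 0.0007
grip_force: 0.0
```

drive_tool(gripper=[1, 1, 1], xyz=[[0, 0, 0.2], [0, 0, 0.4], [0, 0, 0.4]], turn=[0, 0, 0])

```text
time: 8.2
tcp_pos: [0.5055, 0.0537, 0.0962]
tcp_rot: [1.876, 2.519, 0.0]
contact_force: [0.2, 0.3, -0.1]
opening: 0.0005
grip_force: 0.0
```

drive_tool(gripper=[1, 1, 1], xyz=[[0, 0, 0.2], [0, 0, 0.4], [0, 0, 0.4]], turn=[0, 0, 0])

```text
time: 8.45
tcp_pos: [0.5052, 0.0537, 0.0917]
tcp_rot: [-1.876, -2.52, 0.001]
contact_force: [-0.4, 0.7, -0.7]
opening: 0.001
grip_force: 0.0
```

drive_tool(gripper=[1, 1, 1], xyz=[[0, 0, 0.2], [0, 0, 0.3], [0, 0, 0.3]], turn=[0, 0, 0])

```text
time: 8.7
tcp_pos: [0.5052, 0.0538, 0.0888]
tcp_rot: [-1.876, -2.52, 0.001]
contact_force: [-0.2, 0.7, 0.6]
opening: 0.0004
grip_force: 0.0
```

drive_tool(gripper=[1, 1, 1], xyz=[[0, 0, 0.2], [0, 0, 0.3], [0, 0, 0.3]], turn=[0, 0, 0])

```text
time: 8.95
tcp_pos: [0.5052, 0.0538, 0.0858]
tcp_rot: [-1.876, -2.52, 0.001]
contact_force: [-0.8, 0.3, 0.1]
opening: 0.0006
grip_force: 0.0
```

Run:
```python
from h import *
c=read_camera("wrist"); d=read_camera("side"); e=read_camera("scene"); P=[.66,0,.29]; s=sense()
f=lambda i,a,b,n:cv2.resize(np.clip(i["color"][a:a+n,b:b+n].astype(float)*2.2,0,255).astype(np.uint8),(400,400),interpolation=2)
print([proj(k,s["tcp_pos"]).round(1).tolist() for k in(c,d,e)],[proj(k,w(P,pm(.095,0,.0445))).round(1).tolist() for k in (c,d,e)])
cv2.imwrite("pics/w5.png",np.hstack([f(c,170,220,200),f(d,220,290,90)])[:,:,::-1])
```

```text
[[323.6, 274.8], [341.6, 275.7], [324.6, 215.7]] [[313.1, 292.4], [344.6, 269.3], [322.6, 206.2]]
```

View pics/w5.png

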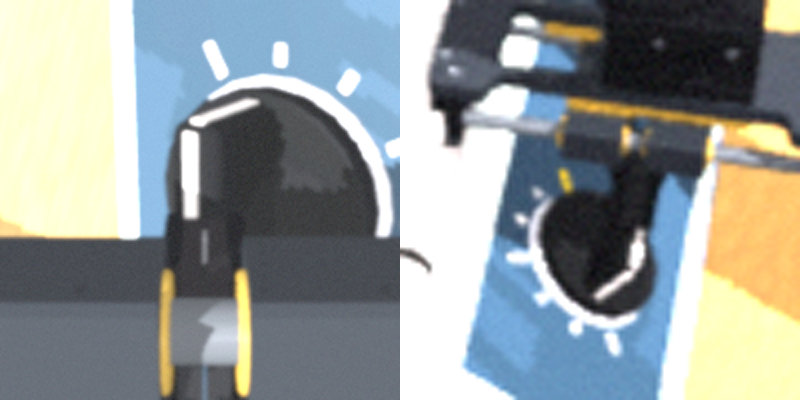

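drive_tool(gripper=[1, 1, 1, 1, 1, 1, 1], xyz=[[0, 0, -3], [0, 0, -3], [0, 0, -3], [0, 0, -3], [0, 0, -3], [0, 0, -3], [0, 0, -3]], turn=[7, 14, 21, 28, 35, 42, 49])

```text
time: 9.68
tcp_pos: [0.5055, 0.0539, 0.1162]
tcp_rot: [2.757, 1.507, 0.0]
contact_force: [-0.0, -0.0, -0.3]
opening: 0.0008
grip_force: 0.0
```

drive_tool(gripper=[1, 1, 1, 1, 1, 1, 1, 1], xyz=[[0, 0, 0], [0, 0, 0], [0, 0, 0], [0, 0, 0], [0, 0, 0], [0, 0, 1.5], [0, 0, 3], [0, 0, 3]], turn=[7, 14, 21, 28, 35, 41, 41, 41])

```text
time: 10.35
tcp_pos: [0.5061, 0.0541, 0.0854]
tcp_rot: [-3.108, -0.456, -0.002]
contact_force: [0.6, 0.1, 1.3]
opening: 0.0005
grip_force: 0.1
```

Run:
```python
from h import *
s=sense(); T=R.from_rotvec(s["tcp_rot"]).as_matrix(); print(np.round(s["joint_positions"],2),s["tcp_pos"],s["contact_force"], np.degrees(np.arctan2(T[1,0],T[0,0])-.29))
```

```text
[ 0.14  0.36 -0.4   2.02  0.19  0.8  -1.65] [0.50613301 0.05406962 0.08536559] [0.57400067 0.09358315 1.27867801] 0.07439039971827438
```

drive_tool(gripper=[1, 1, 1], xyz=[[0, 0, 0.2], [0, 0, 0.3], [0, 0, 0.3]], turn=[0, 0, 0])

```text
time: 10.6
tcp_pos: [0.5062, 0.0541, 0.0846]
tcp_rot: [3.108, 0.456, 0.002]
contact_force: [-1.4, -1.0, 8.0]
opening: 0.0003
grip_force: 4.0
```

drive_tool(gripper=[1, 1, 1], xyz=[[0, 0, 0.2], [0, 0, 0.3], [0, 0, 0.3]], turn=[0, 0, 0])

```text
time: 10.85
tcp_pos: [0.5063, 0.0541, 0.0839]
tcp_rot: [3.107, 0.455, 0.003]
contact_force: [-7.6, -1.3, 24.4]
opening: 0.0004
grip_force: 12.8
```

drive_tool(gripper=[1, 1, 1], xyz=[[0, 0, -2], [0, 0, -4], [0, 0, -4]], turn=[0, 0, 0])

```text
time: 11.1
tcp_pos: [0.5078, 0.0545, 0.1239]
tcp_rot: [3.108, 0.455, 0.011]
contact_force: [1.2, 0.5, -0.1]
opening: 0.0001
grip_force: 0.0
```

```bash
cat > path.py <<'E'
from h import *
from scipy.optimize import linprog
P=[.66,0,.29]; Z=.027; G=pm(.095,0,.029)
def fr(a): a=np.radians(a); return np.cos(a)*UP-np.sin(a)*LEFT, -np.sin(a)*UP-np.cos(a)*LEFT
def hit(a,tip):
    r,t=fr(a); A=[];b=[]
    for n,h in((r,.031),(t,.0075),(OUT,.0155)):
        A+=[n,-n]; b+=[h+n@G,h-n@G]
    for n in np.eye(3)[:2]: A+=[n,-n]; b+=[.0095+n@tip,.0095-n@tip]
    A.append([0,0,-1]); b.append(-tip[2])
    return linprog([0,0,0],A_ub=A,b_ub=b,bounds=[(None,None)]*3).status==0
def tip(a,rho=.022,k=-.002,gap=0):
    r,t=fr(a); lo,hi=0,.04
    for _ in range(12):
        m=(lo+hi)/2; p=G+rho*r-m*t+k*OUT
        lo,hi=(m,hi) if hit(a,p) else (lo,m)
    return G+rho*r-(hi+gap)*t+k*OUT
s=sense(); T=R.from_rotvec(s["tcp_rot"]).as_matrix()
def go(p): return (T.T@(w(P,p-[0,0,Z])-s["tcp_pos"])*100).round(2).tolist()
E
python3 - <<'E'
from path import *
print(s["tcp_pos"],s["contact_force"])
print("start gap",go(tip(-90,gap=.006)))
for a in range(-90,61,10): p=tip(a); print(a,go(p),((p-G)*1000).round(1))
E
```

```text
[0.5078431  0.05445288 0.12386811] [ 1.21586744  0.46685746 -0.06562362]
start gap [-2.9, -2.14, 7.82]
-90 [-2.4, -2.14, 7.48] [-24.5  22.  -19.6]
-80 [-2.15, -2.68, 7.31] [-22.1  27.3 -17.9]
-70 [-1.77, -3.14, 7.04] [-18.2  32.  -15.2]
-60 [-1.26, -3.49, 6.69] [-13.2  35.5 -11.7]
-50 [-0.67, -3.68, 6.28] [-7.3 37.4 -7.5]
-40 [0.11, -3.46, 5.74] [ 0.5 35.2 -2.1]
-30 [0.77, -3.09, 5.29] [ 7.1 31.5  2.5]
-20 [1.29, -2.65, 4.93] [12.2 27.2  6.1]
-10 [1.69, -2.16, 4.65] [16.2 22.3  8.9]
0 [1.99, -1.64, 4.45] [19.2 17.  11. ]
10 [2.22, -1.35, 4.29] [21.5 14.1 12.6]
20 [2.42, -0.98, 4.16] [23.4 10.4 14. ]
30 [2.55, -0.53, 4.06] [24.8  6.  14.9]
40 [2.61, -0.03, 4.02] [25.4  1.  15.3]
50 [2.57, 0.49, 4.05] [25.  -4.3 15.1]
60 [2.43, 1.02, 4.14] [23.6 -9.6 14.1]
```

drive_tool(gripper=[1, 1, 1, 1, 1, 1, 1, 1], xyz=[[-2, -1.5, 0], [-3.2, -2.1, 0], [-3.2, -2.1, 2], [-3.2, -2.1, 4], [-3.2, -2.1, 6], [-3.2, -2.1, 7], [-3.2, -2.1, 7.7], [-3.2, -2.1, 7.7]], turn=[0, 0, 0, 0, 0, 0, 0, 0])

```text
time: 11.77
tcp_pos: [0.4678, 0.0646, 0.0419]
tcp_rot: [-3.108, -0.455, 0.004]
contact_force: [0.1, 0.3, 0.1]
opening: 0.0007
grip_force: 0.0
```

Run:
```python
from path import *
print(s["tcp_pos"],s["contact_force"])
for a in range(-90,61,10): print(a,go(tip(a)))
```

```text
[0.46775525 0.06461234 0.04188594] [0.12873109 0.26089026 0.11746989]
-90 [1.2, -0.01, -0.7]
-80 [1.44, -0.54, -0.87]
-70 [1.83, -1.01, -1.14]
-60 [2.33, -1.36, -1.5]
-50 [2.92, -1.55, -1.91]
-40 [3.7, -1.33, -2.46]
-30 [4.35, -0.96, -2.92]
-20 [4.87, -0.52, -3.29]
-10 [5.26, -0.04, -3.57]
0 [5.56, 0.49, -3.77]
10 [5.79, 0.78, -3.94]
20 [5.98, 1.15, -4.07]
30 [6.12, 1.59, -4.17]
40 [6.17, 2.09, -4.21]
50 [6.14, 2.62, -4.19]
60 [6.0, 3.15, -4.09]
```

drive_tool(gripper=[1, 1, 1, 1, 1, 1], xyz=[[0.8, 0, -0.7], [1.2, 0, -0.7], [1.44, -0.54, -0.87], [1.83, -1.0, -1.14], [2.33, -1.36, -1.5], [2.33, -1.36, -1.5]], turn=[0, 0, 0, 0, 0, 0])

```text
time: 12.27
tcp_pos: [0.4875, 0.0844, 0.059]
tcp_rot: [3.108, 0.454, -0.0]
contact_force: [-3.5, -1.2, -0.1]
opening: 0.0003
grip_force: 1.9
```

Run:
```python
from path import *
print(s["tcp_pos"],s["contact_force"])
c=read_camera("side");cv2.imwrite("pics/s6.png",cv2.resize(np.clip(c["color"][220:330,280:390].astype(float)*2.2,0,255).astype(np.uint8)[:,:,::-1],(500,500),interpolation=2))
for a in range(-60,61,10): print(a,go(tip(a)))
```

```text
[0.4874643  0.0844235  0.05898759] [-3.50963123 -1.22941217 -0.12897179]
-60 [-0.12, -0.03, 0.22]
-50 [0.47, -0.21, -0.2]
-40 [1.25, 0.01, -0.74]
-30 [1.9, 0.37, -1.2]
-20 [2.42, 0.81, -1.56]
-10 [2.82, 1.3, -1.84]
0 [3.11, 1.83, -2.05]
10 [3.34, 2.11, -2.21]
20 [3.54, 2.48, -2.35]
30 [3.67, 2.93, -2.44]
40 [3.73, 3.43, -2.48]
50 [3.7, 3.95, -2.46]
60 [3.56, 4.48, -2.36]
```

View pics/s6.png

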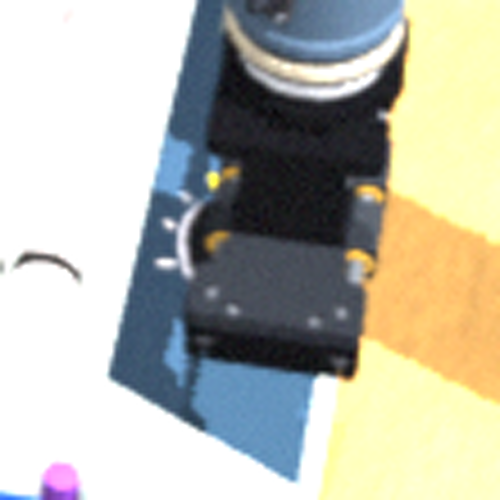

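drive_tool(gripper=[1, 1, 1, 1, 1, 1, 1, 1], xyz=[[0.2, -0.12, 0], [0.5, -0.2, -0.2], [0.9, -0.15, -0.47], [1.25, 0, -0.74], [1.6, 0.18, -1.0], [1.9, 0.37, -1.2], [2.42, 0.81, -1.56], [2.82, 1.3, -1.84]], turn=[0, 0, 0, 0, 0, 0, 0, 0])

```text
time: 12.98
tcp_pos: [0.5178, 0.082, 0.0768]
tcp_rot: [-3.106, -0.458, 0.0]
contact_force: [-0.2, 1.3, 0.6]
opening: 0.0002
grip_force: 0.3
```

drive_tool(gripper=[1, 1], xyz=[[0, 0, 0], [0, 0, 0]], turn=[0, 0])

```text
time: 13.15
tcp_pos: [0.5194, 0.0798, 0.077]
tcp_rot: [3.108, 0.454, 0.004]
contact_force: [0.2, -0.2, -0.3]
opening: 0.0003
grip_force: 0.0
```

Run:
```python
from path import *
print(s["tcp_pos"],s["contact_force"])
for a in range(-10,61,10): print(a,go(tip(a)))
c=read_camera("wrist"); print("tip",proj(c,s["tcp_pos"]-[0,0,-.027]).round())
g=cut_out(c,"timer_knob"); print([(np.round(x["box"]),x["confidence"]) for x in g[:2]])
# predicted line ends for angles, and white score along line
im=c["color"].astype(float)
for a in range(-90,70,10):
    r,t=fr(a); q=[proj(c,w(P,G+.0155*OUT+x*r)) for x in np.linspace(.006,.026,12)]
    v=[im[int(round(y)),int(round(x))].min() if 0<=x<639 and 0<=y<479 else -1 for x,y in q]
    print(a,np.round(q[0]),np.round(q[-1]),np.mean(v).round())
```

```text
[0.51941316 0.07982843 0.07704445] [ 0.15540178 -0.22738808 -0.32707736]
-10 [-0.11, -0.06, -0.04]
0 [0.18, 0.47, -0.24]
10 [0.42, 0.76, -0.4]
20 [0.61, 1.13, -0.54]
30 [0.75, 1.57, -0.63]
40 [0.8, 2.07, -0.67]
50 [0.77, 2.6, -0.65]
60 [0.63, 3.13, -0.55]
tip [320. 294.]
[(array([296., 242., 421., 291.]), 0.58)]
-90 [352. 345.] [312. 345.] 56.0
-80 [352. 345.] [312. 342.] 58.0
-70 [353. 344.] [315. 338.] 57.0
-60 [354. 343.] [319. 334.] 54.0
-50 [355. 342.] [324. 331.] 50.0
-40 [356. 342.] [331. 328.] 46.0
-30 [358. 341.] [339. 326.] 41.0
-20 [360. 341.] [349. 324.] 38.0
-10 [362. 341.] [359. 323.] 38.0
0 [365. 340.] [369. 322.] 38.0
10 [367. 341.] [379. 323.] 38.0
20 [369. 341.] [388. 324.] 38.0
30 [370. 341.] [396. 326.] 39.0
40 [372. 342.] [404. 328.] 40.0
50 [373. 342.] [409. 331.] 40.0
60 [374. 343.] [413. 334.] 40.0
```

drive_tool(gripper=[1, 1, 1, 1, 1, 1, 1], xyz=[[0.2, 0.47, -0.24], [0.42, 0.76, -0.4], [0.61, 1.13, -0.54], [0.75, 1.57, -0.63], [0.8, 2.07, -0.67], [0.78, 2.4, -0.65], [0.78, 2.4, -0.65]], turn=[0, 0, 0, 0, 0, 0, 0])

```text
time: 13.83
tcp_pos: [0.5329, 0.0596, 0.0833]
tcp_rot: [-3.108, -0.456, -0.002]
contact_force: [0.4, 0.4, -0.2]
opening: 0.0004
grip_force: 0.0
```

Run:
```python
from path import *
print(s["tcp_pos"],s["contact_force"])
for a in (40,45,50,55,60): print(a,go(tip(a)))
```

```text
[0.53294108 0.05957391 0.08325258] [ 0.37206117  0.40651543 -0.194562  ]
40 [0.09, -0.26, -0.06]
45 [0.08, 0.0, -0.05]
50 [0.05, 0.27, -0.03]
55 [-0.01, 0.54, 0.01]
60 [-0.09, 0.8, 0.07]
```

drive_tool(gripper=[1, 1, 1, 1, 1, 1, 1], xyz=[[0.2, -0.2, 0], [0.2, -0.2, -2], [0.2, -0.2, -5], [-2, 0, -9], [-5, 0, -10], [-6, 0, -10], [-6, 0, -10]], turn=[0, 0, 0, 0, 0, 0, 0])

```text
time: 14.42
tcp_pos: [0.4734, 0.0406, 0.1838]
tcp_rot: [3.106, 0.452, 0.002]
contact_force: [-0.1, 0.3, -1.0]
opening: 0.0005
grip_force: 0.0
```

Run:
```python
from path import *
print(s["tcp_pos"],s["contact_force"])
c=read_camera("wrist"); im=c["color"].astype(float); np.save("w7.npy",c["color"])
for a in range(-90,91,10):
    r,t=fr(a); q=[proj(c,w(P,G+.0155*OUT+x*r)) for x in np.linspace(.004,.026,12)]
    v=[cv2.getRectSubPix(im[:,:,2].astype(np.float32),(1,1),tuple(map(float,x)))[0,0] for x in q]
    print(a,np.round(q[0]),np.round(q[-1]),np.mean(v).round())
```

```text
[0.47343322 0.04056405 0.18382702] [-0.08869372  0.33936715 -0.96655973]
-90 [312. 200.] [282. 200.] 65.0
-80 [312. 200.] [282. 196.] 64.0
-70 [312. 199.] [283. 191.] 63.0
-60 [312. 198.] [286. 187.] 62.0
-50 [313. 198.] [289. 183.] 62.0
-40 [314. 197.] [293. 180.] 62.0
-30 [314. 197.] [298. 177.] 64.0
-20 [315. 197.] [304. 175.] 65.0
-10 [316. 196.] [310. 174.] 66.0
0 [317. 196.] [317. 173.] 66.0
10 [318. 196.] [323. 174.] 65.0
20 [319. 197.] [330. 175.] 66.0
30 [320. 197.] [335. 177.] 76.0
40 [321. 197.] [341. 180.] 104.0
50 [321. 198.] [345. 183.] 185.0
60 [322. 198.] [348. 187.] 207.0
70 [322. 199.] [351. 191.] 105.0
80 [322. 200.] [352. 196.] 108.0
90 [322. 200.] [352. 200.] 113.0
```

```bash
cat > wh.py <<'E'
from path import *
A=pm(-.05,0,-.026); D=np.array([.0015,-.001,0])
def wt(th,d=0,lift=0):
    th=np.radians(th); n=np.cos(th)*OUT+np.sin(th)*UP
    return A+D-d*OUT+(.040+lift)*n-[.0095,0,0]
def plane(c,u,v):
    o,d=ray(c,u,v); c0,s0=np.cos(P[2]),np.sin(P[2]); Rz=np.array([[c0,-s0,0],[s0,c0,0],[0,0,1]])
    o=Rz.T@(o-[P[0],P[1],0]); d=Rz.T@d; k=((PC-o)@OUT)/(d@OUT); q=o+k*d-PC; return q@LEFT,q@UP
def blobs(c):
    h=cv2.cvtColor(c["color"],cv2.COLOR_RGB2HSV).astype(int); H,S,V=h[...,0],h[...,1],h[...,2]; out={}
    for n,m in dict(red=((H<6)|(H>172))&(S>120)&(V>60),green=(abs(H-62)<14)&(S>120)&(V>50)).items():
        k,l,st,ce=cv2.connectedComponentsWithStats(m.astype(np.uint8))
        for i in range(1,k):
            if st[i,4]>8:
                y,sl=plane(c,*ce[i])
                if abs(y+.105)<.015 and abs(sl)<.05: out.setdefault(n,[]).append((int(st[i,4]),round(y*1000,1),round(sl*1000,1)))
    return out
E
python3 - <<'E'
from wh import *
for n in("side","wrist"): print(n,blobs(read_camera(n)))
print("above",go(wt(0,0,.03)),"near",go(wt(0,0,.004)),"crown",go(wt(0)))
E
```

```text
side {'green': [(31, np.float64(-105.6), np.float64(11.0))]}
wrist {'red': [(67, np.float64(-108.3), np.float64(-21.7))], 'green': [(262, np.float64(-104.9), np.float64(13.6))]}
above [2.02, 14.33, 10.26] near [3.51, 14.33, 12.39] crown [3.74, 14.33, 12.72]
```

drive_tool(gripper=[1, 1, 1, 1, 1, 1, 1, 1], xyz=[[0.5, 4, 0], [1, 8, 0], [1.5, 11, 2], [2, 14.3, 5], [2, 14.3, 8], [2, 14.3, 10.2], [2, 14.3, 10.2], [2, 14.3, 10.2]], turn=[0, 0, 0, 0, 0, 0, 0, 0])

```text
time: 15.23
tcp_pos: [0.5346, -0.0885, 0.0791]
tcp_rot: [-3.107, -0.456, 0.006]
contact_force: [0.3, 0.5, 0.2]
opening: 0.0006
grip_force: 0.0
```

Run:
```python
from wh import *
print(s["tcp_pos"],s["contact_force"])
for th in(-30,0,25): print(th,"gap4",go(wt(th,0,.004)),"d1.7",go(wt(th,.0017)))
```

```text
[ 0.53455225 -0.08850892  0.07909282] [0.31328941 0.45114951 0.16131019]
-30 gap4 [0.01, 0.21, 3.71] d1.7 [0.47, 0.22, 4.01]
0 gap4 [1.47, 0.21, 1.96] d1.7 [1.8, 0.21, 2.42]
25 gap4 [3.22, 0.21, 1.22] d1.7 [3.39, 0.22, 1.75]
```

drive_tool(gripper=[1, 1, 1, 1], xyz=[[0.8, 0.2, 1], [1.47, 0.2, 1.96], [1.47, 0.2, 1.96], [1.47, 0.2, 1.96]], turn=[0, 0, 0, 0])

```text
time: 15.57
tcp_pos: [0.5503, -0.0862, 0.0614]
tcp_rot: [-3.108, -0.457, -0.001]
contact_force: [0.1, -0.7, -1.0]
opening: 0.0004
grip_force: 0.0
```

drive_tool(gripper=[1, 1, 1], xyz=[[0.12, 0, 0.16], [0.23, 0, 0.33], [0.23, 0, 0.33]], turn=[0, 0, 0])

```text
time: 15.82
tcp_pos: [0.552, -0.0861, 0.0583]
tcp_rot: [3.108, 0.455, 0.001]
contact_force: [0.2, 1.0, -0.0]
opening: 0.0004
grip_force: 0.0
```

drive_tool(gripper=[1, 1, 1], xyz=[[0.06, 0, 0.08], [0.06, 0, 0.08], [0.06, 0, 0.08]], turn=[0, 0, 0])

```text
time: 16.07
tcp_pos: [0.5524, -0.0861, 0.0574]
tcp_rot: [3.108, 0.455, 0.0]
contact_force: [0.2, -0.5, 0.1]
opening: 0.0007
grip_force: 0.0
```

drive_tool(gripper=[1, 1, 1], xyz=[[0.06, 0, 0.08], [0.06, 0, 0.08], [0.06, 0, 0.08]], turn=[0, 0, 0])

```text
time: 16.32
tcp_pos: [0.5529, -0.0859, 0.0564]
tcp_rot: [3.108, 0.455, -0.0]
contact_force: [0.7, -0.7, -0.2]
opening: 0.0003
grip_force: 0.0
```

drive_tool(gripper=[1, 1, 1], xyz=[[0.06, 0, 0.08], [0.06, 0, 0.08], [0.06, 0, 0.08]], turn=[0, 0, 0])

```text
time: 16.57
tcp_pos: [0.5534, -0.0857, 0.0557]
tcp_rot: [3.108, 0.455, -0.0]
contact_force: [-1.1, -0.3, 1.2]
opening: 0.0005
grip_force: 0.7
```

drive_tool(gripper=[1, 1, 1], xyz=[[0.06, 0, 0.08], [0.06, 0, 0.08], [0.06, 0, 0.08]], turn=[0, 0, 0])

```text
time: 16.82
tcp_pos: [0.5539, -0.0856, 0.0549]
tcp_rot: [3.108, 0.455, -0.001]
contact_force: [-1.7, -0.4, 2.7]
opening: -0.0001
grip_force: 1.7
```

drive_tool(gripper=[1, 1, 1], xyz=[[0.06, 0, 0.08], [0.06, 0, 0.08], [0.06, 0, 0.08]], turn=[0, 0, 0])

```text
time: 17.07
tcp_pos: [0.5544, -0.0855, 0.0542]
tcp_rot: [3.108, 0.455, -0.001]
contact_force: [-3.3, -0.6, 4.5]
opening: 0.0004
grip_force: 2.8
```

Run:
```python
from wh import *
print(s["tcp_pos"],s["contact_force"],go(wt(0)))
print(blobs(read_camera("side")),blobs(read_camera("wrist")))
```

```text
[ 0.55443793 -0.08548247  0.05418445] [-3.34471853 -0.55955309  4.51823082] [-0.3, -0.07, -0.2]
{} {'red': [(183, np.float64(-106.1), np.float64(-22.9))], 'green': [(588, np.float64(-105.0), np.float64(12.3))]}
```

Run:
```python
import numpy as np
f=lambda t:4*np.array([-.574*np.cos(t)+.819*np.sin(t),-(.819*np.cos(t)+.574*np.sin(t))])
for r0 in (2,-30):
  for th in range(-30,31,5): print(r0,th,(f(np.radians(th))-f(np.radians(r0))).round(2))
```

```text
2 -30 [-1.45  1.67]
2 -25 [-1.29  1.36]
2 -20 [-1.1   1.06]
2 -15 [-0.89  0.78]
2 -10 [-0.65  0.53]
2 -5 [-0.39  0.29]
2 0 [-0.12  0.08]
2 5 [ 0.18 -0.11]
2 10 [ 0.49 -0.27]
2 15 [ 0.81 -0.4 ]
2 20 [ 1.14 -0.51]
2 25 [ 1.48 -0.59]
2 30 [ 1.83 -0.63]
-30 -30 [0. 0.]
-30 -25 [ 0.16 -0.31]
-30 -20 [ 0.35 -0.6 ]
-30 -15 [ 0.56 -0.88]
-30 -10 [ 0.8  -1.14]
-30 -5 [ 1.05 -1.37]
-30 0 [ 1.33 -1.59]
-30 5 [ 1.62 -1.77]
-30 10 [ 1.93 -1.94]
-30 15 [ 2.26 -2.07]
-30 20 [ 2.59 -2.17]
-30 25 [ 2.93 -2.25]
-30 30 [ 3.28 -2.3 ]
```

drive_tool(gripper=[1, 1, 1, 1, 1, 1], xyz=[[0.18, 0, -0.11], [0.49, 0, -0.27], [0.81, 0, -0.4], [1.14, 0, -0.51], [1.48, 0, -0.59], [1.48, 0, -0.59]], turn=[0, 0, 0, 0, 0, 0])

```text
time: 17.67
tcp_pos: [0.5715, -0.0803, 0.0611]
tcp_rot: [3.108, 0.456, 0.007]
contact_force: [-1.5, -0.9, 5.8]
opening: 0.0005
grip_force: 3.1
```

Run:
```python
from wh import *
print(s["tcp_pos"],s["contact_force"])
print(blobs(read_camera("wrist")))
```

```text
[ 0.57148669 -0.08031458  0.06105905] [-1.528451   -0.94635449  5.7740359 ]
{'green': [(471, np.float64(-105.0), np.float64(12.1))]}
```

drive_tool(gripper=[1, 1, 1, 1, 1], xyz=[[0, 0, -1.5], [-3.5, 0, -1], [-3.6, 0, 1.9], [-3.6, 0, 1.95], [-3.6, 0, 1.95]], turn=[0, 0, 0, 0, 0])

```text
time: 18.13
tcp_pos: [0.5346, -0.0907, 0.0397]
tcp_rot: [-3.107, -0.456, 0.001]
contact_force: [0.8, -0.7, 1.0]
opening: 0.0003
grip_force: 0.0
```

Run:
```python
from wh import *
print(s["tcp_pos"],s["contact_force"])
print(blobs(read_camera("wrist")))
```

```text
[ 0.53463602 -0.09070768  0.03971418] [ 0.75136596 -0.73757523  1.01777916]
{'red': [(295, np.float64(-106.8), np.float64(-15.8))], 'green': [(879, np.float64(-104.6), np.float64(12.8))]}
```

drive_tool(gripper=[1, 1, 1, 1], xyz=[[0.3, 0, 0.15], [0.55, 0, 0.25], [0.6, 0, 0.28], [0.6, 0, 0.28]], turn=[0, 0, 0, 0])

```text
time: 18.52
tcp_pos: [0.5399, -0.0897, 0.0378]
tcp_rot: [3.108, 0.455, -0.002]
contact_force: [-3.4, -0.7, 2.6]
opening: 0.0005
grip_force: 2.3
```

drive_tool(gripper=[1, 1, 1, 1, 1, 1, 1], xyz=[[0.17, 0, -0.3], [0.36, 0, -0.6], [0.57, 0, -0.88], [0.81, 0, -1.14], [1.06, 0, -1.37], [1.34, 0, -1.58], [1.34, 0, -1.58]], turn=[0, 0, 0, 0, 0, 0, 0])

```text
time: 19.1
tcp_pos: [0.5546, -0.0854, 0.0545]
tcp_rot: [3.108, 0.456, 0.004]
contact_force: [-3.4, 0.0, 4.2]
opening: 0.0005
grip_force: 2.6
```

drive_tool(gripper=[1, 1, 1, 1, 1, 1], xyz=[[0.29, 0, -0.18], [0.6, 0, -0.34], [0.93, 0, -0.47], [1.26, 0, -0.57], [1.6, 0, -0.65], [1.6, 0, -0.65]], turn=[0, 0, 0, 0, 0, 0])

```text
time: 19.6
tcp_pos: [0.571, -0.0804, 0.061]
tcp_rot: [3.108, 0.456, 0.007]
contact_force: [-1.5, -0.7, 5.5]
opening: 0.0004
grip_force: 3.0
```

drive_tool(gripper=[1, 1, 1, 1, 1], xyz=[[0, 0, -1.5], [-3.5, 0, -1], [-3.6, 0, 1.9], [-3.6, 0, 1.95], [-3.6, 0, 1.95]], turn=[0, 0, 0, 0, 0])

```text
time: 20.02
tcp_pos: [0.5341, -0.0909, 0.0397]
tcp_rot: [-3.107, -0.456, 0.0]
contact_force: [0.2, 0.5, -0.0]
opening: -0.0001
grip_force: 0.0
```

Run:
```python
from wh import *
print(s["tcp_pos"],s["contact_force"])
print(blobs(read_camera("wrist")))
```

```text
[ 0.53412585 -0.09092276  0.03974037] [ 0.18751656  0.51288399 -0.04437251]
{'red': [(358, np.float64(-106.7), np.float64(0.4))], 'green': [(862, np.float64(-104.8), np.float64(12.7))]}
```

drive_tool(gripper=[1, 1, 1, 1], xyz=[[0.3, 0, 0.15], [0.55, 0, 0.25], [0.65, 0, 0.3], [0.65, 0, 0.3]], turn=[0, 0, 0, 0])

```text
time: 20.4
tcp_pos: [0.5398, -0.0898, 0.0376]
tcp_rot: [3.108, 0.455, -0.002]
contact_force: [-3.6, -1.0, 1.9]
opening: 0.0005
grip_force: 2.2
```

drive_tool(gripper=[1, 1, 1, 1, 1, 1, 1], xyz=[[0.17, 0, -0.3], [0.36, 0, -0.6], [0.57, 0, -0.88], [0.81, 0, -1.14], [1.06, 0, -1.37], [1.34, 0, -1.58], [1.34, 0, -1.58]], turn=[0, 0, 0, 0, 0, 0, 0])

```text
time: 20.98
tcp_pos: [0.5545, -0.0854, 0.0543]
tcp_rot: [3.108, 0.456, 0.004]
contact_force: [-3.0, -0.3, 5.2]
opening: 0.0004
grip_force: 2.7
```

drive_tool(gripper=[1, 1, 1], xyz=[[0.29, 0, -0.18], [0.7, 0, -0.38], [0.7, 0, -0.38]], turn=[0, 0, 0])

```text
time: 21.23
tcp_pos: [0.5614, -0.0834, 0.058]
tcp_rot: [3.108, 0.456, 0.005]
contact_force: [-3.2, 0.0, 6.2]
opening: 0.0007
grip_force: 3.1
```

drive_tool(gripper=[1, 1, 1, 1, 1, 1], xyz=[[-0.5, 0, -1.5], [-3, 0, -3], [-5, 0, -6], [-6, 0, -9], [-6, 0, -9], [-6, 0, -9]], turn=[0, 0, 0, 0, 0, 0])

```text
time: 21.73
tcp_pos: [0.5048, -0.101, 0.1492]
tcp_rot: [3.107, 0.455, 0.012]
contact_force: [0.9, 0.7, -0.1]
opening: 0.0007
grip_force: 0.0
```

Run:
```python
from wh import *
print(s["tcp_pos"],s["contact_force"],s["time"])
c=read_camera("wrist"); print(blobs(c))
cv2.imwrite("pics/f.png",cv2.resize(c["color"],(800,600))[:,:,::-1])
im=c["color"].astype(np.float32)
for a in range(20,101,10):
    r,t=fr(a); q=[proj(c,w(P,G+.0155*OUT+x*r)) for x in np.linspace(.004,.026,12)]
    print(a,np.mean([cv2.getRectSubPix(im[:,:,2].copy(),(1,1),tuple(map(float,x)))[0,0] for x in q]).round())
```

```text
[ 0.50479794 -0.10102836  0.14924086] [ 0.89664345  0.70386073 -0.14447447] 21.7333
{'red': [(91, np.float64(-105.0), np.float64(13.7))], 'green': [(173, np.float64(-103.1), np.float64(12.8))]}
20 53.0
30 59.0
40 88.0
50 164.0
60 196.0
70 59.0
80 48.0
90 57.0
100 88.0
```

View pics/f.png

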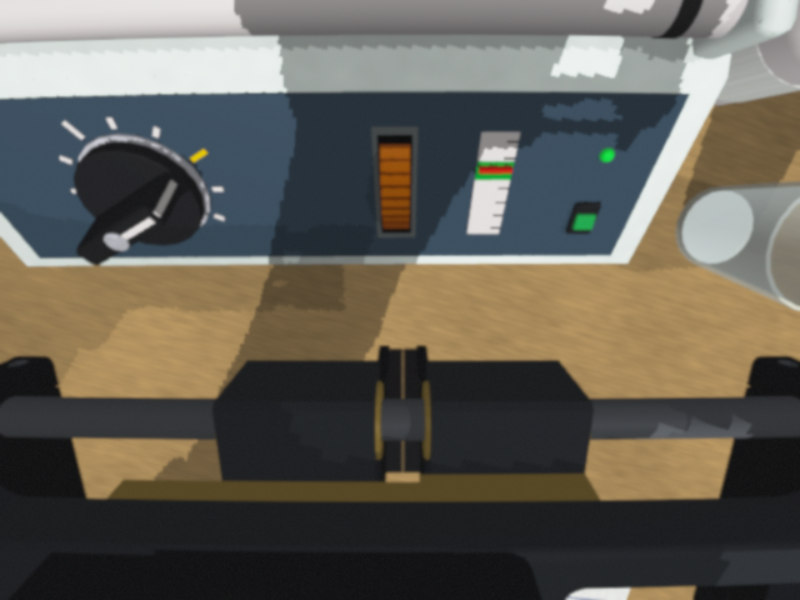

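The final view shows the red pointer (495,170) inside the green band. The knob's white line, from (115,241) to (170,185), points at the yellow tick at (199,155). The gripper is clear of everything, so I'm handing in.

```bash
python3 -c "
from bench import close_job; print(close_job())"
```

```text
the job is handed in; nothing more can be done
None
```

The job is handed in at about 22 s of the 72 s allowed: the timer was set to 30 minutes first, then the speed pointer rolled into the green band, and the final wrist view confirms both; no unexpected contact was felt, but that view doesn't show the tubes or most of the loose items, so I didn't check those by camera.

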